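# Find the full pigment tin and clamp it in the opening vice

### The job

One of the three identical closed tins is still full and clearly heavier: feel by lifting which one it is, putting any lighter one back upright where it stood. Stand the full tin on the bed of the green vice, square between the jaws, and let go of it; then slide the jaw by its red post, gently, until you feel the tin stop firmly against the fixed jaw, and leave it held flush between both jaws. Do not knock over the tins or the jars.

Things in the scene. Friction and masses are not known exactly. Their poses are not given: they have to be found in the camera images.
- tin_a_mid (a point): Closed metal tin, blue labels, white lid, 56 x 56 mm, 110 mm tall, upright on the table; grip it by two opposite sides. The three look alike; one of them, not always the same one, holds a full solid pigment cake (0.54 to 0.73 kg in all), the other two a thin remnant (0.16 to 0.27 kg in all). Point: its centre, 55 mm above its underside; x, y square to its sides, z up.
- tin_b_mid (a point): Another tin, the same in every outward respect as tin_a; this point is its centre, 55 mm above its underside; x and y square to its sides, z up.
- tin_c_mid (a point): Another tin, the same in every outward respect as tin_a; this point is its centre, 55 mm above its underside; x and y square to its sides, z up.
- vice: Green vice bolted to the table, 116 mm in its x, y from -75 to +190 mm. Origin at table height under the clamping place; z up. The fixed jaw is at -y: its face is at y = -45 mm, 80 mm wide, up to 80 mm above the table. The sliding jaw closes towards -y. A flush tin has its centre at x = 0, y = -17 mm. The -x and +x sides are open: fingers holding a tin by those sides have room.
- bed: Bare steel plate of the vice on which the tin is to stand, 80 mm in the vice's x and 110 mm in y, top 20 mm above the table (origin 16 mm above the table at the plate's centre, 12 mm from the vice's origin along its +y).
- jaw (a joint): Jaw travel in m: 0 fully open (face at y = +75 mm in the vice's frame, 120 mm from the fixed one), growing to 0.09 as it closes to -y; 0.064 with a tin flush between both jaws. It drags with about 3 N and stays where left; a full tin sliding on the bed adds 3 to 7 N, and the stop is felt as a steep rise beyond that: 15 to 20 N in all is plenty.
- jaw_post (a point): Centre of the grip of the red upright post on the sliding jaw, 24 x 24 mm (sides square to the vice), 60 mm tall, top 96 mm above the table; this point is 75 mm above the table and 78 mm behind the sliding jaw's 70 mm wide rubber face (to the vice's +y). Pinch it from above by any two sides, or push it from behind.
- jar_red: Red. Small bystander jar with a white cap, 44 mm across and 55 mm tall, standing; this is the centre of its underside, z up. It must stay standing.
- jar_ochre: Orange. Small bystander jar with a white cap, 44 mm across and 55 mm tall, standing; this is the centre of its underside, z up. It must stay standing.
- jar_green: Green. Small bystander jar with a white cap, 44 mm across and 55 mm tall, standing; this is the centre of its underside, z up. It must stay standing.

How it is judged:
By the outcome, as a careful person would: the job done as asked, in the order asked, and still so for the second after the job is handed in, with the robot touching nothing.
It also fails if it takes over 72 s, if anything falls off the work surface, if the arm or the gripper's body presses on something with over 40 N, if the wrist force passes 120 N, or if a joint passes its speed limit or range.

### The arm

A 6-joint arm with a two-finger parallel gripper is mounted at the origin on the work surface. World frame = base frame: x ahead of the robot, y to its left, z up, the work surface at z = 0. Lengths are in m, angles in rad, forces in N, time in s.
With the tool pointing down it reaches from about 0.35 to 0.975 m from the base axis. Payload 4.9 kg.
Tool frame: the origin (TCP) lies at the very end of the fingers, on their centre line; the grasp point (between the pads) lies 19 mm behind it; z points along the fingers, y is the line along which they close (so a half turn about z gives the same grasp; the last joint's range is limited). The gripper opens to 85 mm and grips with 20 to 120 N. Pads are 22 mm wide; open, the fingers measure 114 mm over their backs; the gripper's body (76 mm by 85 mm) begins 54 mm behind the grasp point. The pads swing forward as they close: fully open they stand 13 mm farther back than shut.
Start: joints at [1.224, 0.053, 1.613, -0, 1.476, -0.119], TCP at [0.141, 0.609, 0.231] pointing down, gripper open.
Joint ranges: [-3.01, 3.01], [-1.01, 2.22], [0.06, 2.58], [-1.02, 4.17], [0.09, 2.62], [-3.14, 3.14]. Speed limits (rad/s): [2.57, 2.57, 3.14, 3.14, 3.14, 3.14].

### API

Orientations are given as a rotation vector (axis times angle).
In Python, from station import get_obs, get_image, finish_job gives the robot as it stands. The module is installed in compiled form; this text tells all that it offers.
- The arm moves only by the tool carry_out, never from a script. Its argument "rows" is a list of rows, each a list of 7 numbers: the turn, a rotation vector about the tool's x, y, z as a fraction of full scale, then the shift along the tool's x, y, z as a fraction of full scale, then the closure, from -1 (fully open) to 1 (shut). A call has 1 to 5 rows; each row is the pose to reach, as a shift and turn from the pose commanded when the call began, along the tool's axes at that moment, turning the shorter way round; what a row does not reach only later rows make up. Full scale, the value 1, is 300 mm for a shift and pi rad for a turn. A row lasts 1/10 s, in which the tool goes at most 50 mm and 8.59 degrees, less where a joint would pass 70% of its speed; a pose out of reach is approached as far as the arm can. A call with a number of a shift or a turn outside -1 to 1 is refused whole. A call with a gripper value outside its range is refused whole. The fingers move at their own pace and stop on an object; "force" is the grip in N (left out, the last holds). Time passes only in rows, so rows that repeat a pose let the fingers close. It gives the time, the measured TCP pose, the force, the opening and the grip force at its end, in the units of the state.
- get_obs(): the state, without advancing time (a new reading comes with each control period).
- get_image(name): name is "scene" or "top" or "wrist"; returns a dict with "img" (480x640x3 uint8, blue, green, red), "mtx" (3x3 intrinsics, pixels), "R" (3x3) and "t" (3): a world point X has camera coordinates R X + t. Camera axes: x right, y down, z forward; pixel columns grow to the right and rows downward; lengths in m; the calibration is good to about 2 mm. A picture is of the moment at which its call begins. There is no depth.
- finish_job(): hands the job in; it is judged then, once.
The state is a dict: "t": time; "q": joint angles; "dq": joint speeds; "effort": joint torques, N m; "tool_pos": TCP position; "tool_rot": TCP orientation; "contact_force": force on the tool from outside, world axes, zero at the start; "wrist_torque": the same for the moment, N m; "opening": finger opening in m; "grip_force": force on a finger pad.
Only numpy, scipy, OpenCV 4.12 (cv2) and the standard library are available. Lean on these libraries where they do the work, as an engineer would, in place of code of your own. Each camera call takes 0.05 s, during which the arm holds its last target. There are 200 camera calls.

## Working session

There is one attempt and no reset: what is moved stays moved. The work goes in short steps, Python scripts to look and compute and a tool call to move; the robot and the scene stay as the last step left them, time stands still between calls to the robot, and variables do not carry over. Pictures are saved under pics/ and viewed, at most 10 in all, crops included, and the job is handed in when it is done.

Besides the shell and the picture viewer there is one more tool, called after ">>>" by a JSON object that holds its "fn" and its "kwargs", one argument or row to a line. carry_out: Moves the arm, as the interface text tells. Shift numbers are shares of 300 mm and turn numbers shares of pi rad, none past 1 either way. Its arguments: {"type":"object","properties":{"rows":{"type":"array"},"force":{"type":"number"}},"required":["rows"]}

```bash
mkdir -p pics; python3 - <<'E'
from station import *
import cv2,numpy as np
o=get_obs();print({k:np.round(v,3) for k,v in o.items()})
for n in("scene","top"):
    d=get_image(n);cv2.imwrite(f"pics/{n}0.png",d["img"]);np.savez(f"pics/{n}0.npz",**d)
    print(n,d["mtx"],d["R"],d["t"])
E
```

```text
{'t': np.float64(0.0), 'q': array([ 1.224,  0.053,  1.614,  0.   ,  1.476, -0.119]), 'dq': array([ 0.001, -0.002, -0.001, -0.   , -0.001,  0.001]), 'effort': array([-1.0000e-03, -3.9369e+01, -3.7017e+01, -0.0000e+00,  7.0000e-03,
       -0.0000e+00]), 'tool_pos': array([0.141, 0.608, 0.23 ]), 'tool_rot': array([-3.570e-01, -3.121e+00,  3.000e-03]), 'contact_force': array([-0.867, -0.61 ,  0.284]), 'wrist_torque': array([ 0.027, -0.003, -0.008]), 'grip_force': np.float64(0.0), 'opening': np.float64(0.085)}
scene [[558.17871508   0.         317.5406742 ]
 [  0.         558.17871508 242.65997623]
 [  0.           0.           1.        ]] [[-0.07546164  0.99714325  0.00329881]
 [ 0.79109325  0.06188149 -0.60855743]
 [-0.60702307 -0.04331308 -0.79350297]] [ 0.07911931 -0.4036641   1.7403356 ]
top [[529.116999     0.         324.15008307]
 [  0.         529.116999   243.31951792]
 [  0.           0.           1.        ]] [[ 0.00532274 -0.99988212  0.0144017 ]
 [-0.99101045 -0.00719968 -0.13359063]
 [ 0.13367857 -0.01356117 -0.99093195]] [-0.0522564   0.59061557  1.30177798]
```

View pics/top0.png

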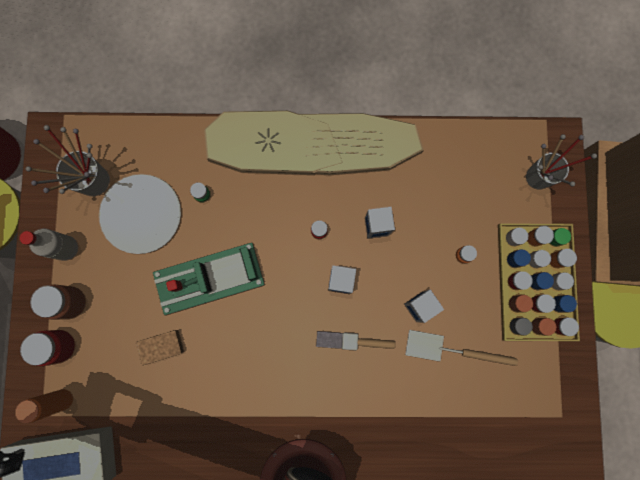

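View pics/scene0.png

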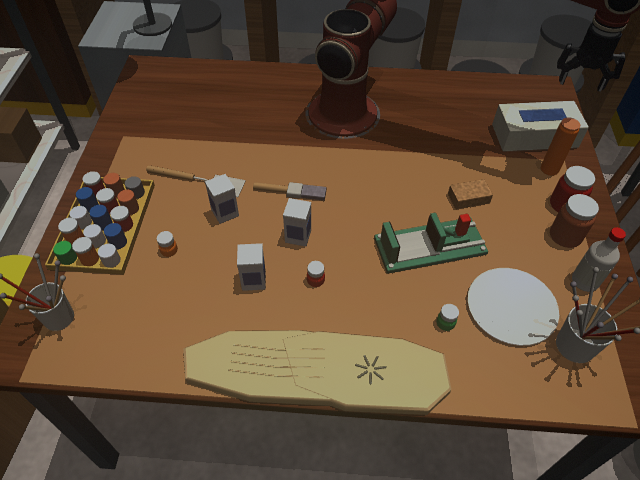

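The top view shows tin lids near (380,222), (342,280) and (426,306). The vice is at (208,278), with its fixed jaw near (250,265) and red post at (174,286). The jars are at (201,192), (319,229) and (468,254). The scene view agrees.

```bash
cat >h.py <<'E'
import numpy as np,cv2
def load(n): return dict(np.load(f"pics/{n}.npz"))
def ray(d,uv,z):
    uv=np.atleast_2d(uv).astype(float);p=np.c_[uv,np.ones(len(uv))]@np.linalg.inv(d["mtx"]).T@d["R"]
    c=-d["R"].T@d["t"];return c+p*((z-c[2])/p[:,2])[:,None]
def proj(d,X):
    X=np.atleast_2d(X);return cv2.projectPoints(X.astype(float),cv2.Rodrigues(d["R"])[0],d["t"],d["mtx"],None)[0][:,0]
def biggest(m,c,r):
    w=np.zeros_like(m);cv2.circle(w,c,r,255,-1);cs=cv2.findContours(m&w,cv2.RETR_EXTERNAL,cv2.CHAIN_APPROX_NONE)[0]
    return max(cs,key=cv2.contourArea)
def rect(d,cnt,z):
    P=ray(d,cnt[:,0,:],z)[:,:2];return cv2.minAreaRect((P*1000).astype(np.float32)),P
E
python3 - <<'E'
from h import *
for n,tins,post,vc in(("top0",[(380,222),(342,280),(426,306)],(174,286),(208,278)),("scene0",[(250,252),(298,207),(221,184)],(464,220),(430,245))):
    d=load(n);hsv=cv2.cvtColor(d["img"],cv2.COLOR_BGR2HSV)
    for c in tins:
        print(n,hsv[c[1],c[0]]);w=cv2.inRange(hsv,(0,0,int(hsv[c[1],c[0],2])-25),(180,70,255))
        print("tin",rect(d,biggest(w,c,24),.11)[0])
    r=cv2.inRange(hsv,(0,150,90),(8,255,255))|cv2.inRange(hsv,(172,150,90),(180,255,255))
    print("post",hsv[post[1],post[0]],rect(d,biggest(r,post,14),.096)[0])
    g=cv2.inRange(hsv,(50,80,20),(90,255,255));k=biggest(g,vc,75);print("vice",rect(d,k,.006)[0])
    v=d["img"].copy();cv2.drawContours(v,[k],-1,(0,0,255),1)
    x,y,w_,h_=cv2.boundingRect(k);cv2.imwrite(f"pics/v_{n}.png",cv2.resize(v[y-8:y+h_+8,x-8:x+w_+8],None,fx=5,fy=5,interpolation=2))
d=load("top0")
for p in((200,188),(319,227),(468,251)): print("jar",ray(d,p,.055))
E
python3 -c "
import cv2,numpy as np
a=cv2.imread('pics/v_top0.png');b=cv2.imread('pics/v_scene0.png');w=max(a.shape[1],b.shape[1])
f=lambda i:cv2.copyMakeBorder(i,0,0,0,w-i.shape[1],0)
c=np.vstack([f(a),f(b)]);print(c.shape);s=min(800/c.shape[1],600/c.shape[0]);cv2.imwrite('pics/v.png',cv2.resize(c,None,fx=s,fy=s))"
```

```text
top0 [ 98   7 147]
tin ((642.4475708007812, -185.35670471191406), (57.188480377197266, 57.004756927490234), 8.08089542388916)
top0 [105   7 147]
tin ((497.72705078125, -89.90940856933594), (58.06852340698242, 57.01660919189453), 81.3459701538086)
top0 [105   7 147]
tin ((434.0699462890625, -293.4345703125), (57.06342697143555, 57.208656311035156), 33.41053009033203)
post [  2 169 139] ((480.3777160644531, 317.7894287109375), (22.209217071533203, 21.78337860107422), 16.427284240722656)
vice ((503.2716369628906, 248.2625274658203), (113.6637954711914, 263.09063720703125), 17.303115844726562)
scene0 [ 90   4 173]
tin ((640.1841430664062, -187.27723693847656), (56.19676971435547, 57.534889221191406), 7.487322807312012)
scene0 [ 80   4 173]
tin ((495.30792236328125, -92.9130630493164), (57.05333709716797, 56.62049102783203), 81.56266021728516)
scene0 [ 83   6 173]
tin ((432.3101806640625, -291.1806335449219), (72.31108093261719, 115.37245178222656), 4.500159740447998)
post [  2 207 169] ((481.9449462890625, 316.28265380859375), (22.22932243347168, 23.298900604248047), 4.488925457000732)
vice ((538.904541015625, 260.44329833984375), (23.871889114379883, 263.1044921875), 17.36634635925293)
jar [[0.72809119 0.26708643 0.055     ]]
jar [[ 0.63026999 -0.03514879  0.055     ]]
jar [[ 0.57206581 -0.40986378  0.055     ]]
(640, 630, 3)
```

View pics/v.png

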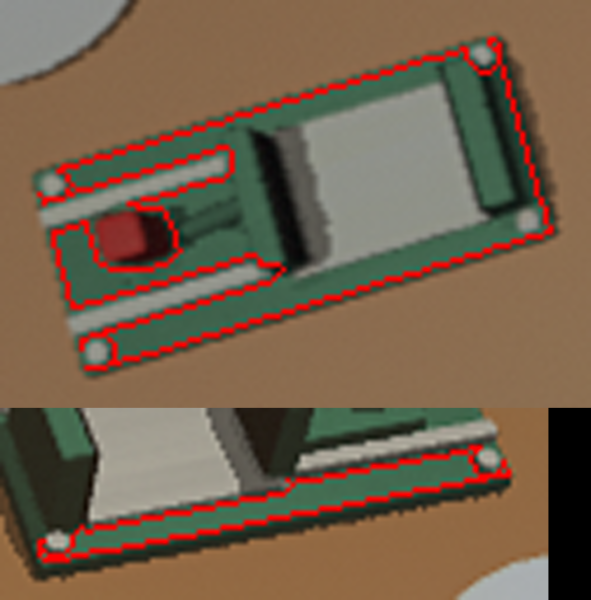

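The contours cover the vice base well. Its yaw is about 17.3° and its origin is near (0.520, 0.193). The post position puts the jaw travel at about 0.022 already, which leaves a gap of about 98 mm.

```bash
cat >>h.py <<'E'
from scipy.spatial.transform import Rotation as Ro
def pose(yaw):  # tool down, closing axis y at yaw (deg)
    a=np.radians(yaw);y=np.array([np.cos(a),np.sin(a),0]);z=np.array([0,0,-1.]);return np.c_[np.cross(y,z),y,z]
def plan(*ts,o=None):
    """ts: (x,y,z,closing yaw deg) in turn; prints row numbers for each call"""
    from station import get_obs
    o=get_obs();p=o["tool_pos"];R=Ro.from_rotvec(o["tool_rot"]).as_matrix()
    print("at",np.round(p,4),"closing yaw %.1f"%np.degrees(np.arctan2(R[1,1],R[0,1])),"F",np.round(o["contact_force"],2),"t",round(float(o["t"]),2),"q",np.round(o["q"],2),"open",round(float(o["opening"]),4))
    for t in ts:
        yaw=t[3];c=np.degrees(np.arctan2(R[1,1],R[0,1]));yaw+=180*round((c-yaw)/180)
        T=pose(yaw);rv=Ro.from_matrix(R.T@T).as_rotvec()/np.pi;s=R.T@(np.array(t[:3])-p)/.3
        print(np.round(np.r_[rv,s],3).tolist());p,R=np.array(t[:3]),T
E
python3 - <<'E'
from h import *
a=np.array([.141,.608,.231,76.95]);b=np.array([.4965,-.0914,.20,-8.6])
plan(*[a+(b-a)*i/4 for i in(1,2,3,4)])
E
```

```text
at [0.141  0.6083 0.2302] closing yaw 76.9 F [-1.02  0.37 -0.16] t 0.1 q [ 1.22  0.05  1.61  0.    1.48 -0.12] open 0.0855
[-0.001, 0.0, 0.119, -0.421, -0.502, 0.024]
[0.0, 0.0, 0.119, -0.574, -0.313, 0.026]
[0.0, 0.0, 0.119, -0.649, -0.082, 0.026]
[0.0, 0.0, 0.119, -0.634, 0.16, 0.026]
```

>>> {"fn": "carry_out", "kwargs": {
  "rows": [
    [0,0,0.119,-0.421,-0.502,0.024,-1],
    [0,0,0.119,-0.421,-0.502,0.024,-1],
    [0,0,0.119,-0.421,-0.502,0.024,-1],
    [0,0,0.119,-0.421,-0.502,0.024,-1],
    [0,0,0.119,-0.421,-0.502,0.024,-1]
  ]
}}

```text
t: 0.6
tool_pos: [0.2315, 0.4297, 0.2228]
tool_rot: [0.938, 2.998, -0.004]
contact_force: [0.4, 0.2, -0.4]
opening: 0.0854
grip_force: 0.0
```

>>> {"fn": "carry_out", "kwargs": {
  "rows": [
    [0,0,0.119,-0.574,-0.313,0.026,-1],
    [0,0,0.119,-0.574,-0.313,0.026,-1],
    [0,0,0.119,-0.574,-0.313,0.026,-1],
    [0,0,0.119,-0.574,-0.313,0.026,-1],
    [0,0,0.119,-0.574,-0.313,0.026,-1]
  ]
}}

```text
t: 1.1
tool_pos: [0.3208, 0.2553, 0.2159]
tool_rot: [1.482, 2.769, -0.001]
contact_force: [-0.8, 0.2, -0.5]
opening: 0.0854
grip_force: 0.0
```

>>> {"fn": "carry_out", "kwargs": {
  "rows": [
    [0,0,0.119,-0.649,-0.082,0.026,-1],
    [0,0,0.119,-0.649,-0.082,0.026,-1],
    [0,0,0.119,-0.649,-0.082,0.026,-1],
    [0,0,0.119,-0.649,-0.082,0.026,-1],
    [0,0,0.119,-0.649,-0.082,0.026,-1]
  ]
}}

```text
t: 1.6
tool_pos: [0.4094, 0.0804, 0.2083]
tool_rot: [1.97, 2.447, -0.001]
contact_force: [-0.2, 0.0, -0.3]
opening: 0.0853
grip_force: 0.0
```

>>> {"fn": "carry_out", "kwargs": {
  "rows": [
    [0,0,0.119,-0.634,0.16,0.026,-1],
    [0,0,0.119,-0.634,0.16,0.026,-1],
    [0,0,0.119,-0.634,0.16,0.026,-1],
    [0,0,0.119,-0.634,0.16,0.026,-1],
    [0,0,0.119,-0.634,0.16,0.026,-1]
  ]
}}

```text
t: 2.1
tool_pos: [0.4981, -0.0938, 0.2]
tool_rot: [-2.387, -2.042, 0.001]
contact_force: [-0.5, 0.1, 0.8]
opening: 0.0852
grip_force: 0.0
```

```bash
cat >>h.py <<'E'
def shot(n,name):
    from station import get_image
    d=get_image(n);cv2.imwrite(f"pics/{name}.png",d["img"]);np.savez(f"pics/{name}.npz",**d);return load(name)
def lid(d,guess):
    c=tuple(int(v) for v in proj(d,[*guess,.11])[0]);hsv=cv2.cvtColor(d["img"],cv2.COLOR_BGR2HSV)
    print("px",c,hsv[c[1],c[0]]);w=cv2.inRange(hsv,(0,0,int(hsv[c[1],c[0],2])-25),(180,60,255))
    m=biggest(w,c,200);print("lid",rect(d,m,.11)[0]);return m
E
python3 - <<'E'
from h import *
d=shot("wrist","w1");m=lid(d,(.4965,-.0914));v=d["img"].copy();cv2.drawContours(v,[m],-1,(0,0,255),1);cv2.imwrite("pics/w1c.png",v)
plan((.4965,-.0914,.06,-8.6))
E
```

```text
px (316, 240) [ 18  22 150]
lid ((496.5162658691406, -91.49177551269531), (58.10171127319336, 58.04805374145508), 81.03254699707031)
at [ 0.4973 -0.0918  0.2   ] closing yaw -8.8 F [ 1.15  0.34 -0.23] t 2.15 q [-0.33 -0.22  1.92  0.    1.44 -0.18] open 0.0852
[-0.001, -0.0, -0.001, 0.0, -0.002, 0.467]
```

View pics/w1c.png

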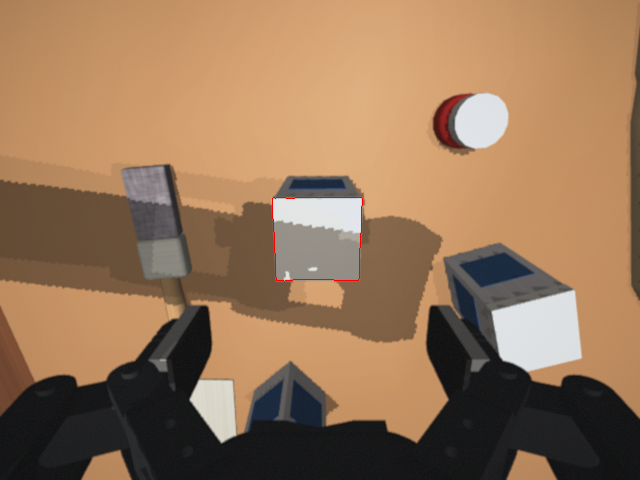

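The wrist picture shows the lid at about (318,239), outlined cleanly. Its position of (0.4965, -0.0915) matches the other views, so I'll descend, grip and lift slightly.

>>> {"fn": "carry_out", "kwargs": {
  "rows": [
    [0,0,-0.001,0,-0.002,0.16,-1],
    [0,0,-0.001,0,-0.002,0.28,-1],
    [0,0,-0.001,0,-0.002,0.38,-1],
    [0,0,-0.001,0,-0.002,0.467,-1],
    [0,0,-0.001,0,-0.002,0.467,-1]
  ],
  "force": 40
}}

```text
t: 2.65
tool_pos: [0.4924, -0.088, 0.0563]
tool_rot: [-2.372, -2.047, 0.006]
contact_force: [0.0, 0.1, -0.7]
opening: 0.0855
grip_force: 0.0
```

>>> {"fn": "carry_out", "kwargs": {
  "rows": [
    [0,0,0,0,0,0,1],
    [0,0,0,0,0,0,1],
    [0,0,0,0,0,0,1],
    [0,0,0,0,0,0,1],
    [0,0,0,0,0,0,1]
  ]
}}

```text
t: 3.15
tool_pos: [0.4976, -0.0913, 0.063]
tool_rot: [2.379, 2.048, 0.005]
contact_force: [2.2, 2.1, 5.5]
opening: 0.0558
grip_force: 45.7
```

>>> {"fn": "carry_out", "kwargs": {
  "rows": [
    [0,0,0,0,0,-0.03,1],
    [0,0,0,0,0,-0.06,1],
    [0,0,0,0,0,-0.06,1],
    [0,0,0,0,0,-0.06,1],
    [0,0,0,0,0,-0.06,1]
  ]
}}

```text
t: 3.65
tool_pos: [0.4951, -0.0911, 0.0779]
tool_rot: [-2.38, -2.049, 0.001]
contact_force: [-0.2, 0.4, -5.8]
opening: 0.0554
grip_force: 44.8
```

>>> {"fn": "carry_out", "kwargs": {
  "rows": [
    [0,0,0,0,0,0,1],
    [0,0,0,0,0,0,1]
  ]
}}

```text
t: 3.85
tool_pos: [0.4955, -0.0911, 0.0781]
tool_rot: [-2.38, -2.049, 0.001]
contact_force: [0.3, 0.6, -5.9]
opening: 0.0555
grip_force: 44.8
```

The wrist feels −5.9 N, about 0.6 kg, so this is the full tin. A light one would read at most 2.7 N. Next I'll raise it and move towards the vice.

```bash
python3 - <<'E'
from h import *
plan((.4965,-.091,.20,-8.7),(.51,.07,.20,5),(.5209,.190,.20,17.3))
E
```

```text
at [ 0.4955 -0.0911  0.0781] closing yaw -8.6 F [ 0.3   0.58 -5.89] t 3.85 q [-0.33 -0.09  2.02 -0.    1.21 -0.18] open 0.0555
[-0.0, -0.0, 0.001, 0.001, 0.003, -0.406]
[0.0, 0.0, -0.076, 0.537, -0.037, 0.0]
[0.0, 0.0, -0.068, 0.395, 0.071, 0.0]
```

>>> {"fn": "carry_out", "kwargs": {
  "rows": [
    [0,0,0,0,0.003,-0.08,1],
    [0,0,0,0,0.003,-0.18,1],
    [0,0,0,0,0.003,-0.29,1],
    [0,0,0,0,0.003,-0.37,1],
    [0,0,0,0,0.003,-0.406,1]
  ],
  "force": 50
}}

```text
t: 4.35
tool_pos: [0.498, -0.0918, 0.2035]
tool_rot: [2.378, 2.047, 0.004]
contact_force: [0.2, -0.2, -5.8]
opening: 0.0557
grip_force: 56.9
```

>>> {"fn": "carry_out", "kwargs": {
  "rows": [
    [0,0,-0.01,0.07,-0.005,0,1],
    [0,0,-0.03,0.2,-0.014,0,1],
    [0,0,-0.048,0.34,-0.024,0,1],
    [0,0,-0.066,0.47,-0.033,0,1],
    [0,0,-0.076,0.537,-0.037,0,1]
  ]
}}

```text
t: 4.85
tool_pos: [0.5088, 0.0723, 0.1989]
tool_rot: [-2.113, -2.321, 0.001]
contact_force: [0.1, -2.4, -5.5]
opening: 0.0555
grip_force: 57.8
```

```bash
python3 - <<'E'
from h import *
plan((.5209,.190,.20,17.3))
a=np.radians(17.3);O=np.array([.5204,.1934]);U=np.array([np.cos(a),np.sin(a)]);V=np.array([-U[1],U[0]])
W=lambda x,y,z:[*(O+U*x/1e3+V*y/1e3),z/1e3]
d0=load("top0");d1=shot("wrist","w2");out=[]
for d,sl in((d0,(slice(215,325),slice(130,280))),(d1,None)):
    v=d["img"].copy()
    if sl: v=cv2.resize(v[sl],None,fx=4,fy=4,interpolation=2)
    for pts,c in(([(-58,-75,12),(58,-75,12),(58,190,12),(-58,190,12)],(255,255,0)),([(-40,-45,80),(40,-45,80)],(0,0,255)),([(-35,53,80),(35,53,80)],(255,0,255)),([(-12,119,96),(12,119,96),(12,143,96),(-12,143,96)],(0,255,255)),([(-40,-43,20),(40,-43,20),(40,67,20),(-40,67,20)],(255,0,0))):
        q=proj(d,np.array([W(*p) for p in pts]))
        if sl:q=(q-[130,215])*4+2
        cv2.polylines(v,[q.astype(int)],True,c,1)
    out.append(v)
cv2.imwrite("pics/ov1.png",out[0]);cv2.imwrite("pics/ov2.png",out[1])
E
```

```text
at [0.5088 0.0723 0.1989] closing yaw 5.4 F [ 0.07 -2.37 -5.54] t 4.85 q [-0.   -0.19  1.9   0.    1.44 -0.1 ] open 0.0555
[-0.001, -0.0, -0.066, 0.387, 0.077, -0.003]
```

View pics/ov1.png

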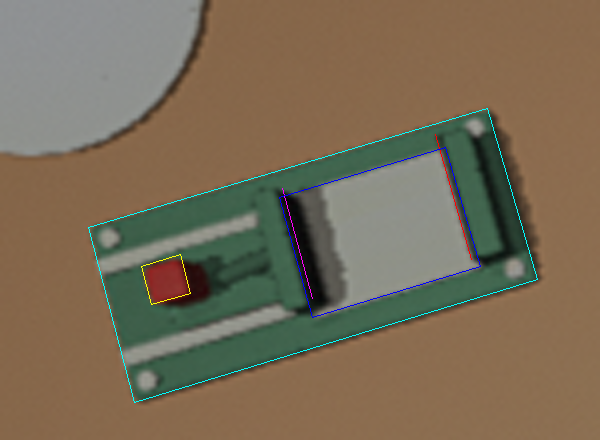

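View pics/ov2.png

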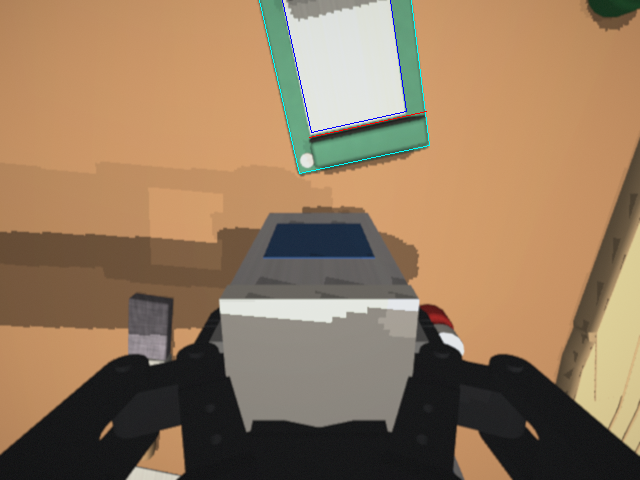

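Both overlays match the vice: base corners, bed, post, and fixed-jaw edge at about (427,112) to (310,137) in the wrist view. The sliding-jaw face is near y = 53 mm. I'll carry the tin over the bed and lower it.

>>> {"fn": "carry_out", "kwargs": {
  "rows": [
    [0,0,-0.013,0.08,0.016,-0.003,1],
    [0,0,-0.035,0.2,0.04,-0.003,1],
    [0,0,-0.055,0.32,0.064,-0.003,1],
    [0,0,-0.066,0.387,0.077,-0.003,1],
    [0,0,-0.066,0.387,0.077,-0.003,1]
  ]
}}

```text
t: 5.4
tool_pos: [0.5216, 0.1895, 0.1998]
tool_rot: [-1.863, -2.527, 0.002]
contact_force: [-0.3, -1.8, -6.1]
opening: 0.0555
grip_force: 58.7
```

```bash
python3 - <<'E'
from station import get_image
get_image("top");get_image("top")
from h import *
plan((.5209,.190,.088,17.3))
E
```

```text
at [0.5217 0.1872 0.1999] closing yaw 17.0 F [-0.18 -1.83 -6.06] t 5.5 q [ 0.21 -0.09  1.81 -0.    1.43 -0.09] open 0.0557
[-0.001, 0.0, -0.001, 0.01, 0.001, 0.373]
```

>>> {"fn": "carry_out", "kwargs": {
  "rows": [
    [0,0,-0.001,0.01,0,0.06,1],
    [0,0,-0.001,0.01,0,0.15,1],
    [0,0,-0.001,0.01,0,0.25,1],
    [0,0,-0.001,0.01,0,0.32,1],
    [0,0,-0.001,0.01,0,0.36,1]
  ]
}}

```text
t: 6.0
tool_pos: [0.5196, 0.1886, 0.0902]
tool_rot: [-1.865, -2.524, 0.006]
contact_force: [-0.4, -0.2, -5.4]
opening: 0.0555
grip_force: 58.5
```

>>> {"fn": "carry_out", "kwargs": {
  "rows": [
    [0,0,0,0,0,0,1],
    [0,0,0,0,0,0.01,1],
    [0,0,0,0,0,0.013,1],
    [0,0,0,0,0,0.013,1]
  ]
}}

```text
t: 6.4
tool_pos: [0.5223, 0.1903, 0.0907]
tool_rot: [1.864, 2.527, 0.003]
contact_force: [-0.1, -0.1, -5.9]
opening: 0.0552
grip_force: 58.4
```

>>> {"fn": "carry_out", "kwargs": {
  "rows": [
    [0,0,0,0,0,0.008,1],
    [0,0,0,0,0,0.016,1],
    [0,0,0,0,0,0.016,1],
    [0,0,0,0,0,0.016,1]
  ]
}}

```text
t: 6.8
tool_pos: [0.5213, 0.1902, 0.0844]
tool_rot: [-1.864, -2.528, 0.0]
contact_force: [0.5, 0.4, -6.1]
opening: 0.0553
grip_force: 58.4
```

>>> {"fn": "carry_out", "kwargs": {
  "rows": [
    [0,0,0,0,0,0.006,1],
    [0,0,0,0,0,0.006,1],
    [0,0,0,0,0,0.006,1]
  ]
}}

```text
t: 7.1
tool_pos: [0.5218, 0.1903, 0.0831]
tool_rot: [1.864, 2.528, 0.001]
contact_force: [-0.7, 0.1, -4.6]
opening: 0.0553
grip_force: 58.7
```

Contact is just starting. I'll go down 1.5 mm more in two steps.

>>> {"fn": "carry_out", "kwargs": {
  "rows": [
    [0,0,0,0,0,0.003,1],
    [0,0,0,0,0,0.003,1],
    [0,0,0,0,0,0.003,1]
  ]
}}

```text
t: 7.4
tool_pos: [0.5218, 0.1903, 0.0831]
tool_rot: [1.864, 2.528, 0.001]
contact_force: [-4.4, -0.9, 6.9]
opening: 0.0555
grip_force: 59.4
```

>>> {"fn": "carry_out", "kwargs": {
  "rows": [
    [0,0,0,0,0,0.002,1],
    [0,0,0,0,0,0.002,1],
    [0,0,0,0,0,0.002,1]
  ]
}}

```text
t: 7.7
tool_pos: [0.5218, 0.1903, 0.0831]
tool_rot: [1.864, 2.528, 0.0]
contact_force: [-6.1, -1.7, 9.2]
opening: 0.0554
grip_force: 60.2
```

>>> {"fn": "carry_out", "kwargs": {
  "rows": [
    [0,0,0,0,0,-0.003,0.3],
    [0,0,0,0,0,-0.003,-0.2],
    [0,0,0,0,0,-0.003,-0.6],
    [0,0,0,0,0,-0.003,-1],
    [0,0,0,0,0,-0.003,-1]
  ]
}}

```text
t: 8.2
tool_pos: [0.5217, 0.1902, 0.082]
tool_rot: [1.864, 2.528, 0.001]
contact_force: [0.1, -0.5, -0.3]
opening: 0.0857
grip_force: 0.0
```

>>> {"fn": "carry_out", "kwargs": {
  "rows": [
    [0,0,0,0,0,-0.03,-1],
    [0,0,0,0,0,-0.12,-1],
    [0,0,0,0,0,-0.25,-1],
    [0,0,0,0,0,-0.38,-1],
    [0,0,0,0,0,-0.42,-1]
  ]
}}

```text
t: 8.7
tool_pos: [0.5241, 0.1908, 0.2145]
tool_rot: [1.861, 2.523, 0.011]
contact_force: [-0.1, -0.1, 0.8]
opening: 0.0851
grip_force: 0.0
```

```bash
python3 - <<'E'
from h import *
d=shot("wrist","w3");m=lid(d,(.521,.190)) if 0 else None
hsv=cv2.cvtColor(d["img"],cv2.COLOR_BGR2HSV)
c=tuple(int(v) for v in proj(d,[.521,.19,.13])[0]);w=cv2.inRange(hsv,(0,0,int(hsv[c[1],c[0],2])-25),(180,60,255))
print(c,rect(d,biggest(w,c,120),.13)[0])
r=cv2.inRange(hsv,(0,150,70),(8,255,255))|cv2.inRange(hsv,(172,150,70),(180,255,255))
print("red",proj(d,[.4815,.3175,.096]))
plan((.5209,.190,.22,17.3),(.4815,.3170,.22,107.3))
E
```

```text
(313, 246) ((518.2034301757812, 199.06619262695312), (57.10111618041992, 36.665504455566406), 17.019187927246094)
red [[312.63545204  27.57913453]]
at [0.5242 0.1908 0.2146] closing yaw 17.2 F [1.11 0.36 1.2 ] t 8.75 q [ 0.22 -0.1   1.79 -0.    1.44 -0.08] open 0.0857
[0.003, 0.0, -0.001, 0.001, -0.011, -0.018]
[-0.0, -0.0, -0.5, 0.443, 0.0, 0.0]
```

View pics/w3.png

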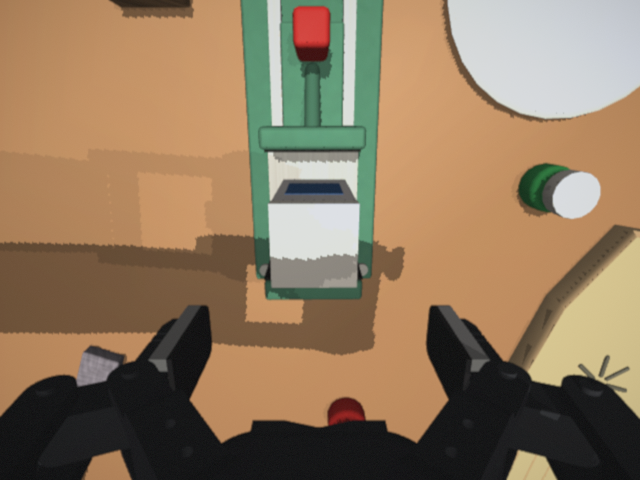

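The tin stands upright and square on the bed, with its lid around (313,246). The red post is at about (312,27) and the jars are untouched. Next I'll pinch the post by its ±x sides.

```bash
python3 - <<'E'
from h import *
plan((.4812,.3172,.20,17.3),(.4812,.3172,.06,17.3))
E
```

```text
at [0.5242 0.1908 0.2146] closing yaw 17.2 F [1.11 0.36 1.2 ] t 8.75 q [ 0.22 -0.1   1.79 -0.    1.44 -0.08] open 0.0857
[0.003, 0.0, -0.001, 0.445, -0.013, 0.048]
[0.0, 0.0, 0.0, 0.0, 0.0, 0.467]
```

>>> {"fn": "carry_out", "kwargs": {
  "rows": [
    [0.002,0,-0.001,0.1,-0.003,0,-1],
    [0.003,0,-0.001,0.24,-0.007,0.02,-1],
    [0.003,0,-0.001,0.38,-0.011,0.04,-1],
    [0.003,0,-0.001,0.445,-0.013,0.048,-1],
    [0.003,0,-0.001,0.445,-0.013,0.048,-1]
  ]
}}

```text
t: 9.25
tool_pos: [0.4762, 0.3181, 0.1913]
tool_rot: [-1.852, -2.528, 0.017]
contact_force: [0.2, -1.0, 0.1]
opening: 0.0854
grip_force: 0.0
```

```bash
python3 - <<'E'
from h import *
d=shot("wrist","w4");hsv=cv2.cvtColor(d["img"],cv2.COLOR_BGR2HSV)
r=cv2.inRange(hsv,(0,150,70),(8,255,255))|cv2.inRange(hsv,(172,150,70),(180,255,255))
c=tuple(int(v) for v in proj(d,[.4812,.3172,.096])[0]);b=biggest(r,c,80);print(c,cv2.boundingRect(b),rect(d,b,.096)[0])
plan((.4812,.3172,.06,17.3))
E
```

```text
(328, 244) (311, 210, 34, 49) ((478.51214599609375, 323.9966125488281), (22.183496475219727, 33.75649642944336), 17.174760818481445)
at [0.4771 0.3169 0.1919] closing yaw 17.5 F [ 0.35 -0.32 -0.16] t 9.3 q [ 0.46 -0.04  1.77  0.    1.42  0.15] open 0.0853
[-0.004, 0.0, 0.001, -0.003, 0.019, 0.439]
```

>>> {"fn": "carry_out", "kwargs": {
  "rows": [
    [0,0,0,0,0,0.0,-1],
    [0,0,0,0,0,0.1,-1],
    [0,0,0,0,0,0.2,-1],
    [0,0,0,0,0,0.3,-1],
    [0,0,0,0,0,0.38,-1]
  ]
}}

```text
t: 9.8
tool_pos: [0.4772, 0.3145, 0.0779]
tool_rot: [-1.86, -2.525, 0.014]
contact_force: [-0.4, -0.4, -0.1]
opening: 0.0856
grip_force: 0.0
```

>>> {"fn": "carry_out", "kwargs": {
  "rows": [
    [0,0,0,0,0,0.05,-1],
    [0,0,0,0,0,0.087,-1],
    [0,0,0,0,0,0.087,-1],
    [0,0,0,0,0,0.087,-1]
  ]
}}

```text
t: 10.2
tool_pos: [0.4778, 0.3163, 0.0547]
tool_rot: [-1.858, -2.527, 0.01]
contact_force: [1.2, -0.3, 0.5]
opening: 0.0853
grip_force: 0.0
```

>>> {"fn": "carry_out", "kwargs": {
  "rows": [
    [0,0,0,0,0,0,1],
    [0,0,0,0,0,0,1],
    [0,0,0,0,0,0,1],
    [0,0,0,0,0,0,1],
    [0,0,0,0,0,0,1]
  ]
}}

```text
t: 10.7
tool_pos: [0.4809, 0.3176, 0.055]
tool_rot: [1.861, 2.531, 0.003]
contact_force: [12.5, 5.0, -7.1]
opening: 0.0236
grip_force: 53.6
```

>>> {"fn": "carry_out", "kwargs": {
  "rows": [
    [0,0,0,0,0,0,1],
    [0,0,0,0,0,0,1]
  ]
}}

```text
t: 10.9
tool_pos: [0.481, 0.3176, 0.055]
tool_rot: [-1.861, -2.531, -0.003]
contact_force: [13.3, 4.4, -7.4]
opening: 0.0235
grip_force: 53.7
```

```bash
python3 - <<'E'
from h import *
plan((.4812,.3172,.06,17.3))
E
```

```text
at [0.481  0.3176 0.055 ] closing yaw 17.3 F [13.27  4.4  -7.42] t 10.9 q [0.45 0.11 1.86 0.   1.17 0.15] open 0.0235
[0.0, -0.0, 0.0, -0.001, 0.0, -0.017]
```

The post is held. The sideways force shows a grip offset of about 2 mm, so I'll relax that and then slide the jaw (tool −x) most of the way to the tin.

>>> {"fn": "carry_out", "kwargs": {
  "rows": [
    [0,0,0,0,0.007,0.003,1],
    [0,0,0,0,0.007,0.003,1],
    [0,0,0,0,0.007,0.003,1]
  ]
}}

```text
t: 11.2
tool_pos: [0.4809, 0.3176, 0.0549]
tool_rot: [-1.859, -2.529, 0.006]
contact_force: [0.3, 0.1, 4.4]
opening: 0.0233
grip_force: 55.3
```

>>> {"fn": "carry_out", "kwargs": {
  "rows": [
    [0,0,0,-0.012,0,0,1],
    [0,0,0,-0.024,0,0,1],
    [0,0,0,-0.036,0,0,1],
    [0,0,0,-0.048,0,0,1],
    [0,0,0,-0.06,0,0,1]
  ]
}}

```text
t: 11.7
tool_pos: [0.4861, 0.301, 0.0549]
tool_rot: [-1.858, -2.528, 0.004]
contact_force: [-0.2, 3.9, 5.9]
opening: 0.0234
grip_force: 55.4
```

>>> {"fn": "carry_out", "kwargs": {
  "rows": [
    [0,0,0,-0.008,0,0,1],
    [0,0,0,-0.016,0,0,1],
    [0,0,0,-0.024,0,0,1],
    [0,0,0,-0.032,0,0,1],
    [0,0,0,-0.04,0,0,1]
  ]
}}

```text
t: 12.2
tool_pos: [0.4896, 0.2899, 0.0549]
tool_rot: [-1.858, -2.527, 0.003]
contact_force: [-2.0, 7.7, 5.5]
opening: 0.0235
grip_force: 55.3
```

>>> {"fn": "carry_out", "kwargs": {
  "rows": [
    [0,0,0,-0.004,0,0,1],
    [0,0,0,-0.008,0,0,1],
    [0,0,0,-0.012,0,0,1],
    [0,0,0,-0.016,0,0,1],
    [0,0,0,-0.02,0,0,1]
  ]
}}

```text
t: 12.7
tool_pos: [0.4912, 0.2848, 0.0549]
tool_rot: [-1.858, -2.527, 0.002]
contact_force: [-0.5, 7.6, 5.1]
opening: 0.0236
grip_force: 55.3
```

The force is about 8 N, so the tin is sliding, with about 7 mm left. I'll use smaller steps now.

>>> {"fn": "carry_out", "kwargs": {
  "rows": [
    [0,0,0,-0.003,0,0,1],
    [0,0,0,-0.006,0,0,1],
    [0,0,0,-0.009,0,0,1],
    [0,0,0,-0.012,0,0,1],
    [0,0,0,-0.015,0,0,1]
  ]
}}

```text
t: 13.2
tool_pos: [0.4925, 0.2805, 0.0549]
tool_rot: [-1.858, -2.527, 0.002]
contact_force: [-1.2, 7.8, 5.5]
opening: 0.0237
grip_force: 55.3
```

>>> {"fn": "carry_out", "kwargs": {
  "rows": [
    [0,0,0,-0.002,0,0,1],
    [0,0,0,-0.004,0,0,1],
    [0,0,0,-0.004,0,0,1]
  ]
}}

```text
t: 13.5
tool_pos: [0.4929, 0.2792, 0.0549]
tool_rot: [-1.858, -2.527, 0.002]
contact_force: [-1.0, 6.9, 4.9]
opening: 0.0236
grip_force: 55.3
```

>>> {"fn": "carry_out", "kwargs": {
  "rows": [
    [0,0,0,-0.002,0,0,1],
    [0,0,0,-0.003,0,0,1],
    [0,0,0,-0.003,0,0,1]
  ]
}}

```text
t: 13.8
tool_pos: [0.4932, 0.2784, 0.0549]
tool_rot: [-1.858, -2.527, 0.002]
contact_force: [-1.5, 7.1, 5.5]
opening: 0.0232
grip_force: 55.3
```

>>> {"fn": "carry_out", "kwargs": {
  "rows": [
    [0,0,0,-0.002,0,0,1],
    [0,0,0,-0.003,0,0,1],
    [0,0,0,-0.003,0,0,1]
  ]
}}

```text
t: 14.1
tool_pos: [0.4934, 0.2775, 0.0549]
tool_rot: [-1.858, -2.527, 0.002]
contact_force: [-0.3, 6.6, 6.0]
opening: 0.0233
grip_force: 55.3
```

Still sliding at 7 N, with no stop yet.

>>> {"fn": "carry_out", "kwargs": {
  "rows": [
    [0,0,0,-0.002,0,0,1],
    [0,0,0,-0.003,0,0,1],
    [0,0,0,-0.003,0,0,1]
  ]
}}

```text
t: 14.4
tool_pos: [0.4937, 0.2767, 0.0549]
tool_rot: [-1.858, -2.527, 0.002]
contact_force: [-1.0, 6.7, 6.3]
opening: 0.0234
grip_force: 55.3
```

>>> {"fn": "carry_out", "kwargs": {
  "rows": [
    [0,0,0,-0.002,0,0,1],
    [0,0,0,-0.003,0,0,1],
    [0,0,0,-0.003,0,0,1]
  ]
}}

```text
t: 14.7
tool_pos: [0.4938, 0.2764, 0.0549]
tool_rot: [-1.857, -2.526, 0.001]
contact_force: [-1.8, 9.7, 5.3]
opening: 0.0238
grip_force: 55.3
```

>>> {"fn": "carry_out", "kwargs": {
  "rows": [
    [0,0,0,-0.002,0,0,1],
    [0,0,0,-0.002,0,0,1],
    [0,0,0,-0.002,0,0,1]
  ]
}}

```text
t: 15.0
tool_pos: [0.4938, 0.2764, 0.0549]
tool_rot: [-1.857, -2.525, -0.0]
contact_force: [-2.8, 11.6, 4.8]
opening: 0.0236
grip_force: 55.3
```

>>> {"fn": "carry_out", "kwargs": {
  "rows": [
    [0,0,0,-0.003,0,0,1],
    [0,0,0,-0.003,0,0,1],
    [0,0,0,-0.003,0,0,1]
  ]
}}

```text
t: 15.3
tool_pos: [0.4938, 0.2764, 0.0549]
tool_rot: [-1.856, -2.524, -0.002]
contact_force: [-3.0, 15.7, 4.8]
opening: 0.0236
grip_force: 55.2
```

>>> {"fn": "carry_out", "kwargs": {
  "rows": [
    [0,0,0,-0.002,0,0,1],
    [0,0,0,-0.002,0,0,1],
    [0,0,0,-0.002,0,0,1]
  ]
}}

```text
t: 15.6
tool_pos: [0.4938, 0.2764, 0.055]
tool_rot: [-1.856, -2.524, -0.004]
contact_force: [-2.3, 17.6, 4.8]
opening: 0.0231
grip_force: 55.1
```

The stop is firm at about 18 N with no further motion. I'll release the post and lift away.

>>> {"fn": "carry_out", "kwargs": {
  "rows": [
    [0,0,0,0,0,0,0.5],
    [0,0,0,0,0,0,0],
    [0,0,0,0,0,0,-0.5],
    [0,0,0,0,0,0,-1],
    [0,0,0,0,0,0,-1]
  ]
}}

```text
t: 16.1
tool_pos: [0.4928, 0.2711, 0.0523]
tool_rot: [-1.858, -2.526, 0.014]
contact_force: [0.2, 0.1, -0.4]
opening: 0.0796
grip_force: 0.0
```

>>> {"fn": "carry_out", "kwargs": {
  "rows": [
    [0,0,0,0,0,-0.05,-1],
    [0,0,0,0,0,-0.16,-1],
    [0,0,0,0,0,-0.3,-1],
    [0,0,0,0,0,-0.45,-1],
    [0,0,0,0,0,-0.55,-1]
  ]
}}

```text
t: 16.6
tool_pos: [0.4958, 0.2723, 0.223]
tool_rot: [-1.859, -2.529, 0.005]
contact_force: [0.3, 0.4, 0.8]
opening: 0.0854
grip_force: 0.0
```

>>> {"fn": "carry_out", "kwargs": {
  "rows": [
    [0,0,0,0.05,0,0,-1],
    [0,0,0,0.1,0,0,-1],
    [0,0,0,0.1,0,0,-1]
  ]
}}

```text
t: 16.9
tool_pos: [0.4842, 0.3018, 0.2165]
tool_rot: [-1.854, -2.528, 0.015]
contact_force: [1.4, -0.1, -0.0]
opening: 0.0854
grip_force: 0.0
```

```bash
python3 - <<'E'
from h import *
a=shot("scene","s9")["img"];b=shot("wrist","w9")["img"]
cv2.imwrite("pics/end.png",np.vstack([cv2.resize(a[130:350,100:540],(800,400))[:300],cv2.resize(b,(400,300)) if 0 else cv2.copyMakeBorder(cv2.resize(b,(400,300)),0,0,0,400,0)]))
plan()
E
```

```text
at [0.4845 0.3006 0.2157] closing yaw 17.4 F [-0.13 -0.07  0.2 ] t 17.0 q [ 0.42 -0.06  1.75  0.    1.46  0.12] open 0.0855
```

View pics/end.png

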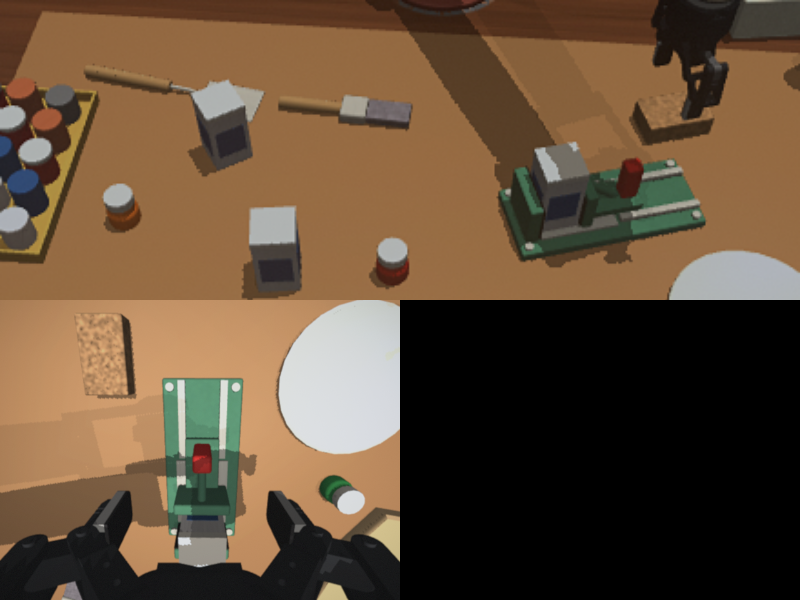

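The tin, at about (560,185) in the scene crop, is held flush between both jaws. The other tins and the jars are standing and the gripper is clear, so I'm handing in.

```bash
python3 -c "
from station import finish_job
print(finish_job())"
```

```text
the job is handed in; nothing more can be done
None
```

The job is handed in at about 17 s on the robot's clock: the first tin lifted read about 0.6 kg, so it is the full one, and it now stands flush between both vice jaws after a firm stop at about 18 N, with the other tins and the jars still standing.

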